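Set the beard trimmer's length collar

ROBOT

A 6-joint arm with a two-finger parallel gripper is mounted at the origin on a cart in front of the work surface, level with it; the furniture and walls round the work are solid. World frame = base frame: x ahead of the robot, y to its left, z up, the work surface at z = 0. Lengths are in mm, angles in rad, forces in N, time in s.
With the tool pointing down it reaches from about 350 to 875 mm from the base axis. Payload 4.2 kg.
Tool frame: the origin (TCP) lies at the centre of the arm's flange, where the gripper is bolted on; the fingertips stand 173 mm ahead of it and the grasp point (between the pads) lies 155 mm ahead of it; z points along the fingers, y is the line along which they close (so a half turn about z gives the same grasp; the last joint's range is limited). The gripper opens to 85 mm and grips with 20 to 120 N. Pads are 22 mm wide; open, the fingers measure 114 mm over their backs; the gripper's body (76 mm by 85 mm) begins 54 mm behind the grasp point. The pads swing forward as they close: fully open they stand 13 mm farther back than shut.
Start: joints at [-1.05, 0.385, 0.008, 0, -1.194, -0.259], TCP at [161.779, -603.678, 404.712] pointing down, gripper open.
Joint ranges: [-3.14, 3.14], [-1.21, 2.06], [-1.07, 1.41], [-3.16, 2.05], [-2.99, -0.16], [-3.1, 3.1]. Speed limits (rad/s): [2.79, 2.79, 3.14, 3.14, 3.14, 3.14].

INTERFACE

Orientations are given as a unit quaternion [x, y, z, w].
In Python, from workcell import ctrl gives the robot as it stands.
- The arm moves only by the tool step_arm, never from a script. Its argument "moves" is one flat list of numbers, 7 for each row, row after row: the shift along the tool's x, y, z each as a share of 0.5 m, from -1 to 1, then the turn, a rotation vector about the tool's x, y, z each as a share of 45 degrees, from -1 to 1, then the opening, from 0 (shut) to 1 (fully open). A call has 1 to 12 rows; each row is the pose to reach, as a shift and turn from the pose commanded when the call began, along the tool's axes at that moment; what a row does not reach only later rows make up. A row lasts 1/12 s, in which the tool goes at most 41.7 mm and 7.16 degrees, less where a joint would pass 70% of its speed; a pose out of reach is approached as far as the arm can. A call with a number of a shift or a turn outside -1 to 1 is refused whole. A call with a gripper value outside its range is refused whole. The fingers move at their own pace and stop on an object; "force" is the grip in N (left out, the last holds). Time passes only in rows, so rows that repeat a pose let the fingers close. It gives the time, the measured TCP pose, the force, the opening and the grip force at its end, in the units of the state.
- ctrl.observe(): the state, without advancing time (a new reading comes with each control period).
- ctrl.capture(name): name is "scene" or "top" or "wrist"; returns a dict with "frame" (420x560x3 uint8, blue, green, red), "K" (3x3 intrinsics, pixels), "world_to_cam" (4x4, takes a point from world to camera coordinates). Camera axes: x right, y up, looking along -z (the intrinsics and any distortion apply to the point x, -y, -z); pixel columns grow to the right and rows downward; lengths in mm; the calibration is good to about 2 mm. A picture is of the moment at which its call begins. There is no depth.
- ctrl.close_job(): hands the job in; it is judged then, once.
The state is a dict: "clock": time; "qpos": joint angles; "dq": joint speeds; "effort": joint torques, N m; "position": TCP position; "tcp_rot": TCP orientation; "wrist_force": force on the tool from outside, world axes, zero at the start; "torque": the same for the moment, N m; "grip_width": opening from 0.0 (shut) to 1.0 (fully open); "grasp_force": force on a finger pad.
Only numpy, scipy, OpenCV 4.12 (cv2) and the standard library are available. Lean on these libraries where they do the work, as an engineer would, in place of code of your own. Each camera call takes 0.05 s, during which the arm holds its last target. There are 200 camera calls.

TASK

Two trimmers lean in their charging docks, one white and one black, each with a ribbed clicking collar below the head whose orange pointer shows the cutting length on a scale from 1 to 9. Turn the collar of the white trimmer to 4 so that it sits in its click, and let go of it. Leave the black trimmer's setting and the things lying around as they are.

Things in the scene. Friction and masses are not known exactly. Their poses are not given: they have to be found in the camera images.
- white_trimmer: white hair trimmer fixed in its dock, leaning 30 deg from upright. Origin: centre of its foot; z: along its axis to the head; -x: its front, the side it leans to. Along z: round body; flat round scale face (72 mm wide) at 115 mm; round ribbed turning collar (42 mm wide) at 116 to 150 mm; small fixed head up to 175 mm, at most 34 mm wide
- white_grip (a point): the middle of the white trimmer's collar for gripping: on the axis, 24 mm above the scale face (139 mm from the foot); axes as the trimmer's. Fingertips may reach 22 mm further down the axis before they touch the scale face
- white_collar (a joint): collar of the white trimmer, turns about the trimmer's z (positive: counter-clockwise seen from the head). 0: orange pointer at 1; each number is one click of 0.419 rad more, up to 9 at 3.351. Seen from the front the numbers run left to right on the scale face, 5 straight at the front. A spring detent (about 0.05 N m) pulls the collar into each number
- black_trimmer: black hair trimmer fixed in its dock, leaning 30 deg from upright. Origin: centre of its foot; z: along its axis to the head; -x: its front, the side it leans to. Along z: round body; flat round scale face (72 mm wide) at 115 mm; round ribbed turning collar (42 mm wide) at 116 to 150 mm; small fixed head up to 175 mm, at most 34 mm wide
- white_dock: grey charging dock of the white trimmer, fixed to the counter, foot 140 x 104 x 18 mm; origin on the counter 22 mm behind the foot's middle; -x its front; the trimmer's foot stands at (18, 0, 26) mm in this frame
- black_dock: grey charging dock of the black trimmer, fixed to the counter, foot 140 x 104 x 18 mm; origin on the counter 22 mm behind the foot's middle; -x its front; the trimmer's foot stands at (18, 0, 26) mm in this frame
- black_collar (a joint): collar of the black trimmer, turns about the trimmer's z (positive: counter-clockwise seen from the head). 0: orange pointer at 1; each number is one click of 0.419 rad more, up to 9 at 3.351. Seen from the front the numbers run left to right on the scale face, 5 straight at the front. A spring detent (about 0.05 N m) pulls the collar into each number
- black_pointer (a point): the orange pointer on the rim of the black trimmer's collar, 21.5 mm from its axis
- guard_near: loose dark clipper comb guard, 43 x 44 x 14 mm, lying on the counter; origin under its centre
- red_trimmer: loose small red trimmer, 25 x 100 x 21 mm, lying on the counter; origin under its centre

How it is judged:
By the outcome, as a careful person would: the job done as asked, in the order asked, and still so for the second after the job is handed in, with the robot touching nothing.
It also fails if it takes over 45 s, if anything falls off the work surface, if the arm or the gripper's body presses on something with over 40 N, if the wrist force passes 120 N, or if a joint passes its speed limit or range.

## Working session

There is one attempt and no reset: what is moved stays moved. The work goes in short steps, Python scripts to look and compute and a tool call to move; the robot and the scene stay as the last step left them, time stands still between calls to the robot, and variables do not carry over. Pictures are saved under pics/ and viewed, at most 10 in all, crops included, and the job is handed in when it is done.

Besides the shell and the picture viewer there is one more tool, called after ">>>" by a JSON object that holds its "fn" and its "kwargs", one argument or row to a line. step_arm: Moves the arm, as the interface text tells. Its arguments: {"type":"object","properties":{"moves":{"type":"array","items":{"type":"number"}},"force":{"type":"number"}},"required":["moves"]}

```bash
mkdir -p pics
python3 - <<'E'
from workcell import ctrl
import cv2,pickle,numpy as np
d={}
for n in("scene","top","wrist"):
    c=ctrl.capture(n);d[n]=c;cv2.imwrite(f"pics/{n}0.png",c["frame"])
    print(n,c["K"],c["world_to_cam"], [k for k in c])
pickle.dump(d,open("c0.pkl","wb"))
cv2.imwrite("pics/both.png",np.hstack([cv2.resize(d[n]["frame"],(400,300)) for n in("scene","wrist")]))
print(ctrl.observe())
E
```

```text
scene [[540.70385291   0.         276.40650786]
 [  0.         540.70385291 206.84626106]
 [  0.           0.           1.        ]] [[-7.58760950e-01 -6.51367198e-01 -1.61061206e-03  3.12105174e+02]
 [ 4.31241941e-01 -5.04192757e-01  7.48211235e-01 -3.62757684e+02]
 [-4.88172314e-01  5.67018904e-01  6.63458630e-01 -9.11591873e+02]
 [ 0.00000000e+00  0.00000000e+00  0.00000000e+00  1.00000000e+00]] ['frame', 'K', 'world_to_cam']
top [[443.73528605   0.         272.521108  ]
 [  0.         443.73528605 214.21397318]
 [  0.           0.           1.        ]] [[ 2.34141874e-02 -9.99707538e-01 -6.05095704e-03 -1.15509756e+02]
 [ 9.95273992e-01  2.27389313e-02  9.44066799e-02 -5.21011546e+02]
 [-9.42414773e-02 -8.23281586e-03  9.95515326e-01 -1.04610849e+03]
 [ 0.00000000e+00  0.00000000e+00  0.00000000e+00  1.00000000e+00]] ['frame', 'K', 'world_to_cam']
wrist [[307.85011093   0.         276.2111175 ]
 [  0.         307.85011093 209.24094844]
 [  0.           0.           1.        ]] [[-2.58110051e-01  9.66114737e-01  1.23155994e-03  6.25170467e+02]
 [-9.22773031e-01 -2.46152817e-01 -2
[... 195 characters left out ...]
]
{'clock': 0.15, 'qpos': array([-1.05037623e+00,  3.85369665e-01,  6.92865596e-03, -3.66420165e-04,
       -1.19398693e+00, -2.58609001e-01]), 'dq': array([ 0.00062135, -0.00245765,  0.00307946,  0.00198188,  0.00099597,
        0.00272554]), 'effort': array([-9.42708502e-04, -3.92676115e+01,  1.88579714e+01,  4.18863058e+00,
       -3.45123488e-03,  3.91687877e-06]), 'position': array([ 161.76648959, -603.54176745,  403.87234445]), 'tcp_rot': array([-1.30464976e-01,  9.91452568e-01,  8.19366703e-04, -1.52248577e-04]), 'wrist_force': array([-0.2860986 ,  0.03592626, -0.03792473]), 'torque': array([-0.03947879,  0.00266601, -0.00089742]), 'grasp_force': 0.0, 'grip_width': 1.0031621475638863}
```

View pics/scene0.png

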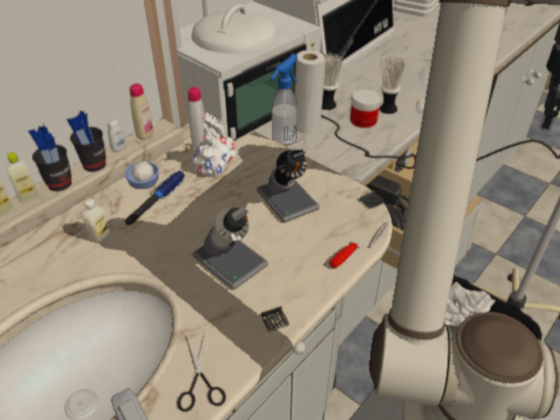

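View pics/top0.png

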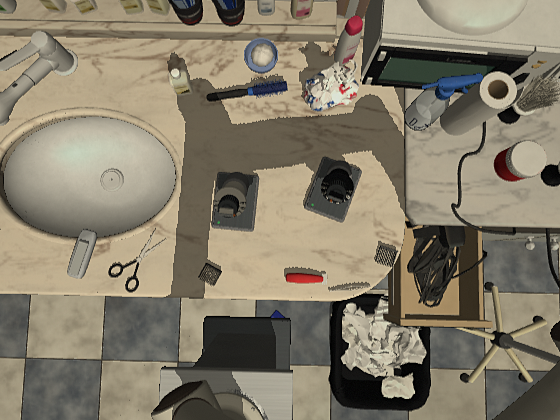

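Scene shows the white trimmer at about (228,232) and the black one at (288,178). In the top picture they are at (234,200) and (335,183). I'll enlarge the docks.

Run:
```python
import cv2,pickle,numpy as np
d=pickle.load(open("c0.pkl","rb"))
s=d["scene"]["frame"][185:295,185:275]; t=d["top"]["frame"][160:240,200:270]
a=cv2.resize(s,(450,550),interpolation=cv2.INTER_CUBIC)
b=cv2.resize(t,None,fx=5,fy=5,interpolation=cv2.INTER_CUBIC)
o=np.zeros((550,800,3),np.uint8);o[:,:450]=a;o[:400,450:800]=b;cv2.imwrite("pics/z1.png",o)
```

```text
(no output)
```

View pics/z1.png

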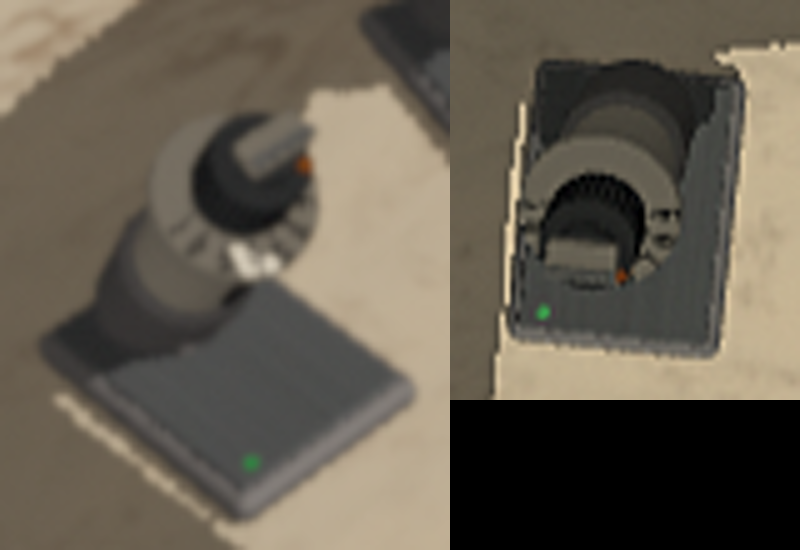

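The white trimmer's dock corners in the crop scale back to pixels. The pointer sits right of front, around 6 to 7. Next I fit the dock pose.

```bash
cat > h.py <<'E'
import numpy as np,cv2,pickle
from scipy.optimize import least_squares
from scipy.spatial.transform import Rotation as R
def proj(c,P):
    P=np.atleast_2d(P); W=c["world_to_cam"]; p=P@W[:3,:3].T+W[:3,3]; p=p*[1,-1,-1]
    q=p@c["K"].T; return q[:,:2]/q[:,2:]
def T(p): # dock frame -> world
    Rz=R.from_euler('z',p[2]).as_matrix(); return Rz,np.array([p[0],p[1],0])
def w(p,P):
    Rz,t=T(p); return np.atleast_2d(P)@Rz.T+t
AX=np.array([-.5,0,np.sqrt(.75)]);FOOT=np.array([18,0,26.])
def trim(P): # trimmer coords->dock
    P=np.atleast_2d(P); Rt=np.array([[np.sqrt(.75),0,-.5],[0,1,0],[.5,0,np.sqrt(.75)]]); return P@Rt.T+FOOT
def circ(r,z,n=72):
    a=np.linspace(0,2*np.pi,n); return trim(np.c_[r*np.cos(a),r*np.sin(a),0*a+z])
def click(n,r=21.5,z=118): # collar pointer: 5 at -x, increasing ccw from head
    a=np.pi+(n-5)*.419; return trim([r*np.cos(a),r*np.sin(a),z])
C={'fl':(-92,52,18),'fr':(-92,-52,18),'bl':(48,52,18),'br':(48,-52,18)}
def overlay(c,p,n=None):
    f=c["frame"].copy(); k=4; f=cv2.resize(f,None,fx=k,fy=k,interpolation=cv2.INTER_CUBIC)
    def pl(P,col): cv2.polylines(f,[np.int32(np.round((proj(c,w(p,P))+.5)*k))],False,col,1)
    pl([C[i] for i in('fl','fr','br','bl','fl')],(0,255,0))
    for r,z in((36,115),(21,116),(21,150)): pl(circ(r,z),(255,0,255))
    pl(trim([[0,0,150],[0,0,175]]),(0,255,255))
    for i in range(1,10):
        pl(np.vstack([click(i,24,115),click(i,34,115)]),(255,255,0) if i!=4 else (0,0,255))
    return f
E
python3 - <<'E'
from h import *
d=pickle.load(open("c0.pkl","rb"))
obs=[("top",'bl',(218,172.4)),("top",'br',(258.4,175)),("top",'fr',(253,230.4)),("top",'fl',(212,227)),
("scene",'bl',(194,254)),("scene",'fl',(232.4,284.4)),("scene",'fr',(267.4,262))]
f=lambda p:np.concatenate([(proj(d[n],w(p,C[k]))[0]-o) for n,k,o in obs])
for y in(0,):
    s=least_squares(f,[500,-50,y],x_scale=[10,10,.1],loss='soft_l1');print(s.x,s.cost,f(s.x).round(1))
np.save("p0.npy",s.x)
a=overlay(d["scene"],s.x)[740:1180,740:1140];b=overlay(d["top"],s.x)[640:1080,800:1200]
cv2.imwrite("pics/o1.png",np.hstack([a,b]))
E
```

```text
[ 5.76501394e+02 -1.27080620e+01 -7.98602065e-02] 11.999994386295675 [-1.  -1.8  0.7 -0.2  0.   1.3 -1.7  0.3 -3.2 -3.4  0.6  1.2  1.9 -2.7]
```

View pics/o1.png

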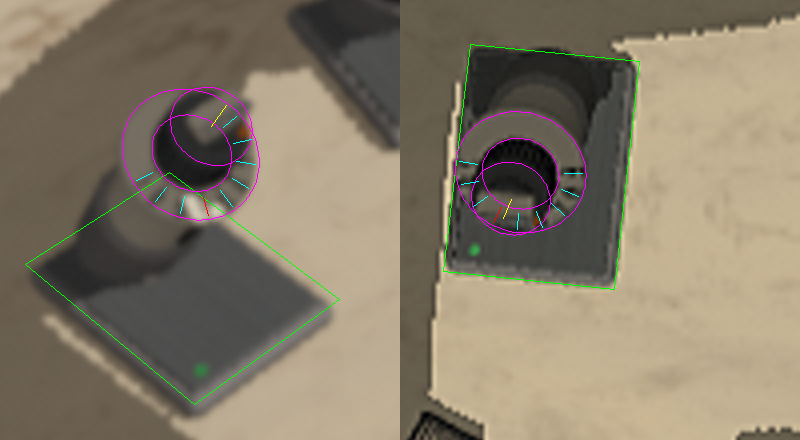

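```bash
cat >> h.py <<'E'
def target(p,back,yaw,lat=(0,0)):
    "TCP pose with grasp point 'back' mm above white_grip along axis; yaw about tool z"
    Rz,t=T(p); z=-Rz@AX; y=Rz@[0,1,0]; x=np.cross(y,z)
    Rt=np.c_[x,y,z]@R.from_euler('z',yaw).as_matrix()
    g=w(p,trim([lat[0],lat[1],139+back]))[0]; return g-155*z,Rt
def delta(o,pos,Rt,n=1):
    Rc=R.from_quat(o["tcp_rot"]).as_matrix()
    return np.r_[Rc.T@(pos-o["position"])/500, R.from_matrix(Rc.T@Rt).as_rotvec()/(np.pi/4)].round(4)
E
python3 - <<'E'
from h import *
from workcell import ctrl
p=np.load("p0.npy");o=ctrl.observe()
pos,Rt=target(p,150,0);print(pos,delta(o,pos,Rt))
mid=np.array([330,-300,430]);print(delta(o,mid,Rt))
Rc=R.from_quat(o["tcp_rot"]).as_matrix();c=pickle.load(open("c0.pkl","rb"))["wrist"]["world_to_cam"]
print("cam in tool",Rc.T@(-c[:3,:3].T@c[:3,3]-o["position"]),Rc.T@-c[2,:3])
d=pickle.load(open("c0.pkl","rb"))
for n in range(1,10):print(n,proj(d["scene"],w(p,click(n)))[0].round(1),proj(d["top"],w(p,click(n)))[0].round(1))
E
```

```text
[373.15156873   3.56610879 410.51527928] [-0.7225  1.0635 -0.0116  0.1159 -0.6606  0.4243]
[-0.4821  0.4995 -0.0515  0.1159 -0.6606  0.4243]
cam in tool [75.05084172 -0.79152809 31.47695722] [-2.96562211e-01 -5.94358529e-04  9.55013352e-01]
1 [224.  226.5] [219.6 201.3]
2 [227.  229.8] [219.9 205.1]
3 [231.  231.7] [221.8 208.5]
4 [235.3 232. ] [225. 211.]
5 [239.1 230.6] [228.9 212.2]
6 [241.8 227.7] [232.9 211.8]
7 [242.9 224. ] [236.3 210. ]
8 [242.2 219.9] [238.5 207. ]
9 [239.9 216.3] [239.1 203.3]
```

>>> {"fn": "step_arm", "kwargs": {
  "moves": [-0.48,0.5,-0.05,0.116,-0.66,0.424,1,-0.48,0.5,-0.05,0.116,-0.66,0.424,1,-0.48,0.5,-0.05,0.116,-0.66,0.424,1,-0.48,0.5,-0.05,0.116,-0.66,0.424,1,-0.48,0.5,-0.05,0.116,-0.66,0.424,1,-0.48,0.5,-0.05,0.116,-0.66,0.424,1,-0.48,0.5,-0.05,0.116,-0.66,0.424,1,-0.48,0.5,-0.05,0.116,-0.66,0.424,1,-0.48,0.5,-0.05,0.116,-0.66,0.424,1,-0.48,0.5,-0.05,0.116,-0.66,0.424,1,-0.48,0.5,-0.05,0.116,-0.66,0.424,1,-0.48,0.5,-0.05,0.116,-0.66,0.424,1]
}}

```text
clock: 1.15
position: [328.8, -300.4, 429.6]
tcp_rot: [0.038, 0.965, -0.011, 0.259]
wrist_force: [0.2, -0.2, 0.2]
grip_width: 0.996
grasp_force: 0.0
```

Run:
```python
from h import *
from workcell import ctrl
p=np.load("p0.npy");o=ctrl.observe();print(o["clock"],o["qpos"],o["position"],o["wrist_force"])
print(delta(o,*target(p,150,0)))
```

```text
1.15 [-0.43777607 -0.02298617 -0.38438847 -0.26348958 -0.73064134 -1.05833816] [ 328.78895503 -300.39012885  429.62951895] [ 0.23640976 -0.15191331  0.22239111]
[-0.0161  0.6131  0.0522 -0.0018 -0.      0.0013]
```

>>> {"fn": "step_arm", "kwargs": {
  "moves": [-0.016,0.613,0.05,0,0,0,1,-0.016,0.613,0.05,0,0,0,1,-0.016,0.613,0.05,0,0,0,1,-0.016,0.613,0.05,0,0,0,1,-0.016,0.613,0.05,0,0,0,1,-0.016,0.613,0.05,0,0,0,1,-0.016,0.613,0.05,0,0,0,1,-0.016,0.613,0.05,0,0,0,1,-0.016,0.613,0.05,0,0,0,1,-0.016,0.613,0.05,0,0,0,1,-0.016,0.613,0.05,0,0,0,1]
}}

```text
clock: 2.07
position: [373.0, 3.6, 411.1]
tcp_rot: [0.038, 0.965, -0.012, 0.258]
wrist_force: [-0.0, -0.0, 0.1]
grip_width: 1.0
grasp_force: 0.0
```

Run:
```python
from h import *
from workcell import ctrl
p=np.load("p0.npy");o=ctrl.observe();print(o["qpos"],o["position"],delta(o,*target(p,150,0)))
c=ctrl.capture("wrist");pickle.dump(c,open("w1.pkl","wb"))
u=proj(c,w(p,trim([0,0,130])))[0];print(u)
f=overlay(c,p);k=4
x,y=int(u[0]*k),int(u[1]*k);x0=max(0,min(x-200,2240-400));y0=max(0,min(y-250,1680-500))
raw=cv2.resize(c["frame"],None,fx=4,fy=4,interpolation=cv2.INTER_CUBIC)
print(x0,y0);cv2.imwrite("pics/w1.png",np.hstack([raw[y0:y0+500,x0:x0+400],f[y0:y0+500,x0:x0+400]]))
```

```text
[ 0.47385413 -0.18120103 -0.8604483   0.57468301 -0.50820478 -2.57674506] [372.99934846   3.5942186  411.13774002] [ 0.0004 -0.      0.0012 -0.0032 -0.0015  0.0014]
[277.85344042 196.62907405]
911 536
```

View pics/w1.png

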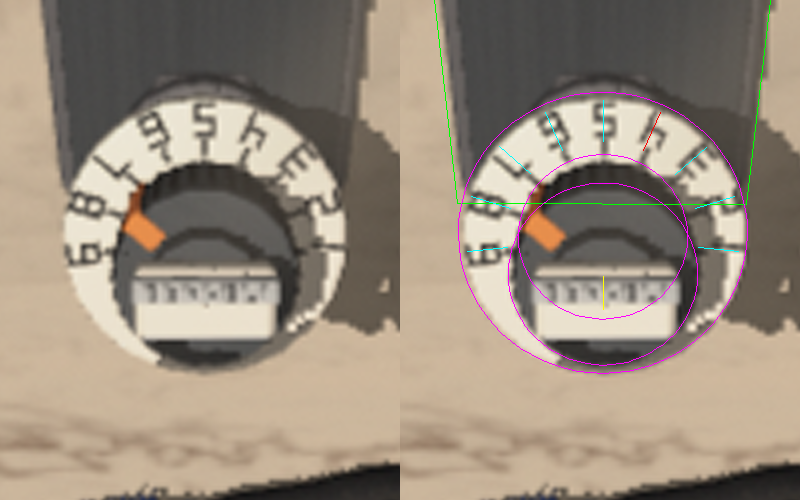

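The wrist crop shows the overlay within about 0.5 px of the scale disc. The orange pointer, rim at about (135,190), is near 7 or 8. I'll check which by projection.

```bash
cat >> h.py <<'E'
def pointer(c,p,thr=12):
    h=cv2.cvtColor(c["frame"],cv2.COLOR_BGR2HSV); u=proj(c,w(p,trim([0,0,130])))[0]
    m=cv2.inRange(h,(5,150,120),(20,255,255)); yy,xx=np.nonzero(m)
    k=np.hypot(xx-u[0],yy-u[1])<45; P=np.c_[xx,yy][k]
    res=[]
    for n in np.arange(.5,9.6,.1): # model strip: side z 118..150 at r 21.5, then top face r 10..21
        M=np.vstack([click(n,21.5,z) for z in np.linspace(118,150,9)]+[click(n,r,150) for r in np.linspace(12,21,4)])
        q=proj(c,w(p,M)); D=np.linalg.norm(P[:,None]-q[None],axis=2).min(1); res.append((D.mean(),n))
    res.sort(); return len(P),[(round(a,2),round(n,1)) for a,n in res[:6]]
E
python3 - <<'E'
from h import *
p=np.load("p0.npy");print(pointer(pickle.load(open("w1.pkl","rb")),p))
d=pickle.load(open("c0.pkl","rb"))
for n in("scene","top"):print(pointer(d[n],p))
E
```

```text
(63, [(np.float64(1.67), np.float64(7.1)), (np.float64(1.69), np.float64(7.2)), (np.float64(1.84), np.float64(7.0)), (np.float64(1.86), np.float64(7.3)), (np.float64(2.18), np.float64(7.4)), (np.float64(2.19), np.float64(6.9))])
(2, [(np.float64(0.36), np.float64(7.5)), (np.float64(0.39), np.float64(7.6)), (np.float64(0.46), np.float64(7.2)), (np.float64(0.5), np.float64(7.0)), (np.float64(0.5), np.float64(7.1)), (np.float64(0.5), np.float64(6.9))])
(0, [(np.float64(nan), np.float64(0.5)), (np.float64(nan), np.float64(0.6)), (np.float64(nan), np.float64(0.7)), (np.float64(nan), np.float64(0.8)), (np.float64(nan), np.float64(0.9)), (np.float64(nan), np.float64(1.0))])h.py:43: RuntimeWarning: Mean of empty slice.
  q=proj(c,w(p,M)); D=np.linalg.norm(P[:,None]-q[None],axis=2).min(1); res.append((D.mean(),n))
  ret = ret.dtype.type(ret / rcount)
```

>>> {"fn": "step_arm", "kwargs": {
  "moves": [0,0,0,0,0,-1,1,0,0,0,0,0,-1,1,0,0,0,0,0,-1,1,0,0,0,0,0,-1,1,0,0,0,0,0,-1,1,0,0,0,0,0,-1,1,0,0,0,0,0,-1,1,0,0,0,0,0,-1,1]
}}

```text
clock: 2.78
position: [372.8, 2.4, 411.6]
tcp_rot: [-0.333, 0.907, -0.11, 0.234]
wrist_force: [-0.4, -0.7, 0.2]
grip_width: 0.999
grasp_force: 0.0
```

Run:
```python
from h import *
from workcell import ctrl
p=np.load("p0.npy");o=ctrl.observe();print(o["qpos"]);y=np.radians(-75)
for b in(60,4):print(delta(o,*target(p,b,y)))
```

```text
[ 0.47100171 -0.18248622 -0.86034398  0.57455428 -0.50802278 -1.79128034]
[-0.0017  0.0025  0.1822 -0.0021 -0.0034 -0.669 ]
[-0.0019  0.0027  0.2942 -0.0021 -0.0034 -0.669 ]
```

Pointer is at 7, so the collar has to go back 3 clicks, which is +72° about tool z. Now I approach.

>>> {"fn": "step_arm", "kwargs": {
  "moves": [0,0,0,0,0,-0.16,1,0,0,0.06,0,0,-0.32,1,0,0.001,0.12,0,0,-0.48,1,0,0.002,0.18,0,0,-0.669,1,-0.002,0.0025,0.21,-0.002,-0.003,-0.669,1,-0.002,0.0026,0.24,-0.002,-0.003,-0.669,1,-0.002,0.0026,0.26,-0.002,-0.003,-0.669,1,-0.002,0.0026,0.28,-0.002,-0.003,-0.669,1,-0.002,0.0027,0.294,-0.002,-0.003,-0.669,1,-0.002,0.0027,0.294,-0.002,-0.003,-0.669,1]
}}

```text
clock: 3.62
position: [456.1, 3.3, 321.3]
tcp_rot: [-0.561, 0.794, -0.153, 0.18]
wrist_force: [0.3, -0.4, -0.4]
grip_width: 1.001
grasp_force: 0.0
```

Run:
```python
from h import *
from workcell import ctrl
p=np.load("p0.npy");o=ctrl.observe();print(o["qpos"],o["wrist_force"],o["torque"]);y=np.radians(-75)
print(delta(o,*target(p,4,y)))
```

```text
[ 0.21745435  0.09931849 -0.93454394  1.06156345 -0.16035183 -1.58151002] [ 0.25761562 -0.43447598 -0.36046645] [ 0.10081041  0.89319578 -0.05050769]
[ 0.0251  0.0466  0.0571  0.0549 -0.0212  0.0029]
```

The approach stalled because q5 ran into its limit (−0.16). I need the kinematics to pick a reachable grasp, so I'll back out and fit a model from logged states.

>>> {"fn": "step_arm", "kwargs": {
  "moves": [0,0,-0.06,0,0,0,1,0,0,-0.12,0,0,0,1,0,0,-0.18,0,0,0,1,0,0,-0.18,0,0,0,1]
}}

```text
clock: 3.95
position: [412.7, 8.0, 406.1]
tcp_rot: [-0.56, 0.793, -0.152, 0.185]
wrist_force: [1.7, 0.5, 0.9]
grip_width: 0.996
grasp_force: 0.0
```

```bash
cat > kin.py <<'E'
from h import *
D=[([-1.05037623,.385369665,.00692865596,-.000366,-1.19398693,-.258609],[161.766,-603.542,403.872],[-.130464976,.991452568,.000819,-.000152]),
([-.43777607,-.02298617,-.38438847,-.26348958,-.73064134,-1.05833816],[328.789,-300.390,429.630],[.038,.965,-.011,.259]),
([.47385413,-.18120103,-.8604483,.57468301,-.50820478,-2.57674506],[372.999,3.594,411.138],[.038,.965,-.012,.258]),
([.47100171,-.18248622,-.86034398,.57455428,-.50802278,-1.79128034],[372.8,2.4,411.6],[-.333,.907,-.11,.234]),
([.21745435,.09931849,-.93454394,1.06156345,-.16035183,-1.58151002],[456.1,3.3,321.3],[-.561,.794,-.153,.18])]
E=lambda a,t:R.from_euler(a,t).as_matrix()
def fk(q,P,s4=1,s6=-1):
    off,h,L2,a3,L3,d6,w_off,a0=P
    A=E('z',q[0]);B=E('y',q[1]);C_=E('y',q[1]-q[2]);W=C_@E('x',s4*q[3]);V=W@E('y',-q[4])
    p=A@(np.array([a0,off,h])+B@[0,0,L2]+C_@[L3,0,a3]+W@[0,w_off,0]+V@[d6,0,0])
    # tool: z = V x-axis ; x,y by q6
    F=A@V@np.c_[[0,0,1.],[0,-1.,0],[1.,0,0]]@E('z',s6*q[5])
    return p,F
E
python3 - <<'E'
from kin import *
from workcell import ctrl
o=ctrl.observe();D.append((o["qpos"],o["position"],o["tcp_rot"]));print(o["qpos"],o["position"],o["tcp_rot"])
P0=[-159,300,350,50,350,100,0,0]
for s4 in(1,-1):
  for s6 in(1,-1):
    Rs=[fk(q,P0,s4,s6)[1].T@R.from_quat(r).as_matrix() for q,_,r in D]
    print(s4,s6,[np.degrees(R.from_matrix(x).as_rotvec()).round(1).tolist() for x in Rs])
E
```

```text
[ 0.4432657  -0.08677641 -0.76740217  0.48759665 -0.51252549 -1.16632935] [412.70469678   8.04915978 406.10881527] [-0.56012704  0.79298064 -0.15219396  0.18513889]
1 1 [[0.0, -0.0, 119.6], [-17.5, 17.4, -124.5], [22.0, -22.0, -33.0], [26.5, -26.4, -120.3], [-15.3, 15.3, 149.0], [-28.3, 28.3, 169.5]]
1 -1 [[0.0, -0.0, 90.0], [-6.3, -22.8, 111.4], [30.3, -6.8, 30.2], [26.2, 16.7, 30.2], [11.5, 11.3, -30.8], [10.1, 25.2, 39.7]]
-1 1 [[0.0, 0.0, 119.6], [-0.1, 0.0, -148.7], [0.0, -0.0, 25.2], [0.0, 0.1, -64.8], [-0.1, 0.0, -88.8], [0.0, -0.0, -136.3]]
-1 -1 [[0.0, -0.0, 90.0], [0.0, -0.1, 90.0], [0.0, 0.0, 90.0], [-0.0, 0.0, 89.9], [-0.0, -0.1, 90.0], [0.0, 0.0, 90.0]]
```

```bash
cat >> kin.py <<'E'
D.append(([.4432657,-.08677641,-.76740217,.48759665,-.51252549,-1.16632935],[412.705,8.049,406.109],[-.56012704,.79298064,-.15219396,.18513889]))
_r=lambda P:np.concatenate([fk(q,P,-1)[0]-x for q,x,_ in D]+[1e-3*np.array(P)])
_s=least_squares(_r,[-159,300,350,50,350,100,0,0],x_scale=100);PK=_s.x
LO=np.array([-3.14,-1.21,-1.07,-3.16,-2.99,-3.1]);HI=np.array([3.14,2.06,1.41,2.05,-.16,3.1])
Z90=E('z',np.pi/2)
def FK(q): p,F=fk(q,PK,-1); return p,F@Z90
def ik(pos,Rt,q0,wr=200.,lim=True):
    def f(q):
        p,F=FK(q); return np.r_[p-pos,wr*R.from_matrix(F.T@Rt).as_rotvec()]
    b=(LO+.01,HI-.01) if lim else (-np.full(6,4),np.full(6,4))
    s=least_squares(f,np.clip(q0,b[0]+1e-3,b[1]-1e-3),bounds=b); r=f(s.x); return s.x,np.linalg.norm(r[:3]),np.degrees(np.linalg.norm(r[3:])/wr)
E
python3 - <<'E'
from kin import *
print(PK.round(1),_r(PK)[:-8].round(1) if 0 else abs(__import__('kin')._r(PK)[:-8]).max())
p=np.load("p0.npy");rng=np.random.default_rng(0)
q0=np.array(D[-1][0])
for b in(60,4):
  for yaw in(-75,-40,0):
    pos,Rt=target(p,b,np.radians(yaw))
    print(b,yaw,pos.round(),*[x.round(2) if hasattr(x,'round') else x for x in ik(pos,Rt,q0,lim=False)])
    best=[]
    for k in range(60):
        best.append(ik(pos,Rt,rng.uniform(LO,HI)))
    best=[x for x in best if x[1]<3 and x[2]<8]
    u={tuple(x[0].round(1)):x for x in best}
    for x in sorted(u.values(),key=lambda x:x[1]+x[2])[:4]:print("   ",x[0].round(2),round(x[1],1),round(x[2],1))
E
```

```text
[ 1.000e-01  1.608e+02  5.648e+02 -1.000e-01  4.219e+02  1.243e+02
 -1.599e+02 -0.000e+00] 0.039637825236638946
60 -75 [418.  -0. 333.] [ 0.04  0.01 -1.03  1.5  -0.06 -1.87] 0.0 0.0
    [ 0.23  0.01 -1.    1.08 -0.17 -1.61] 2.1 1.2
60 -40 [418.  -0. 333.] [ 0.04  0.01 -1.03  1.5  -0.06 -2.48] 0.0 0.0
    [ 0.23  0.01 -1.    1.08 -0.17 -2.22] 2.1 1.2
60 0 [418.  -0. 333.] [ 0.04  0.01 -1.03  1.5  -0.06 -3.18] 0.0 0.0
    [ 0.23  0.01 -1.    1.08 -0.17 -2.92] 2.1 1.2
4 -75 [446.  -2. 284.] [-0.24  0.14 -0.95  2.27  0.04 -2.39] 6.55 4.72
4 -40 [446.  -2. 284.] [-0.24  0.14 -0.95  2.27  0.04 -3.  ] 6.55 4.72
4 0 [446.  -2. 284.] [-0.24  0.14 -0.95  2.27  0.04 -3.7 ] 6.55 4.72
```

Run:
```python
from kin import *
p=np.load("p0.npy");rng=np.random.default_rng(0)
for b in(4,60):
    pos,Rt=target(p,b,0); g=pos+155*Rt[:,2]; z=Rt[:,2]
    def f(q):
        P,F=FK(q); return np.r_[P+155*F[:,2]-g,150*(F[:,2]-z)]
    u={}
    for k in range(150):
        q0=rng.uniform(LO,HI);q0[5]=0
        lo=LO+.01;hi=HI-.01
        s=least_squares(f,np.clip(q0,lo,hi),bounds=(lo,hi)); r=f(s.x)
        P,F=FK(s.x); yaw=np.degrees(R.from_matrix(Rt.T@F).as_euler('zyx')[0])
        zt=np.degrees(Rt.T@F[:,2])[:2]
        u[tuple(s.x[:5].round(1))]=(s.cost,s.x.round(2),np.linalg.norm(r[:3]).round(1),np.degrees(np.linalg.norm(r[3:])/150).round(1),yaw.round(),zt.round(1))
    for x in sorted(u.values(),key=lambda x:x[0])[:8]:print(b,*x[1:])
```

```text
4 [ 0.24  0.15 -0.92  0.92 -0.17  0.  ] 4.6 6.1 -159.0 [ 6.1 -0.4]
4 [-0.32  0.18 -0.86 -3.15 -0.17  0.  ] 9.2 13.0 103.0 [-9.4 -8.9]
4 [ 2.65 -1.2  -1.06  0.06 -2.54  0.  ] 190.6 21.7 113.0 [-14.9 -15.2]
4 [-3.13 -1.2  -1.06 -1.05 -2.84  0.  ] 186.4 43.2 39.0 [-38.8  -9.8]
4 [ 0.33  1.51 -1.06  0.33 -2.98  0.  ] 64.5 89.4 172.0 [-54.1  14.4]
4 [-3.12 -1.2   1.4   2.04 -2.96  0.  ] 262.2 77.1 -114.0 [56.8  4.8]
4 [ 3.13 -1.2   1.4  -3.15 -2.69  0.  ] 330.5 59.7 -97.0 [50.9 -1.9]
4 [ 2.73  2.05 -1.06 -0.68 -0.17  0.  ] 330.9 64.7 171.0 [-47.5 -24.4]
60 [ 0.23  0.02 -0.99  1.08 -0.17  0.  ] 1.0 1.2 -167.0 [ 1.2 -0.2]
60 [-0.33  0.05 -0.91 -3.15 -0.17  0.  ] 13.7 17.4 103.0 [-13.9 -10.2]
60 [ 2.6  -1.2  -1.06  0.2  -2.5   0.  ] 145.2 19.1 121.0 [-14.4 -12.2]
60 [-3.13 -1.2  -1.06 -1.1  -2.89  0.  ] 145.6 44.8 34.0 [-40.5  -7.8]
60 [-3.11 -1.2   1.4   2.04 -2.98  0.  ] 262.2 77.5 -124.0 [57.   3.1]
60 [ 3.13 -1.2   1.4   2.01 -2.98  0.  ] 263.0 77.7 -109.0 [56.9  5.2]
60 [ 3.13 -1.2   1.4  -3.15 -2.77  0.  ] 317.8 63.9 -99.0 [53.  -2.2]
60 [ 3.13 -1.2   1.4  -3.15 -2.77  0.  ] 317.8 63.9 -99.0 [53.  -2.2]
```

```bash
cat >> kin.py <<'E'
def target2(p,back,yaw,tilt,lat=(0,0),az=0):
    Rz,t=T(p); z=-Rz@AX; y=Rz@[0,1,0]; x=np.cross(y,z)
    Rt=np.c_[x,y,z]@E('z',np.radians(az))@E('y',np.radians(tilt))@E('z',np.radians(yaw-az))
    g=w(p,trim([lat[0],lat[1],139+back]))[0]; return g-155*Rt[:,2],Rt
E
python3 - <<'E'
from kin import *
p=np.load("p0.npy")
for az in(0,30,-30,60):
 for tilt in(7,8,9,10,12):
  q=np.array(D[-1][0]); q[5]=.56; out=[]
  for b in(150,100,60,30,4):
    q,e,a=ik(*target2(p,b,-180,tilt,az=az),q); out.append((b,q.round(2).tolist(),round(e,1),round(a,1)))
  print(az,tilt,out[0][1],out[2][2:],out[-1])
E
```

```text
0 7 [0.47, -0.13, -0.71, 0.34, -0.67, 0.78] (np.float64(0.0), np.float64(0.0)) (4, [0.28, 0.16, -0.89, 0.79, -0.19, 0.46], np.float64(0.0), np.float64(0.0))
0 8 [0.47, -0.13, -0.69, 0.31, -0.7, 0.81] (np.float64(0.0), np.float64(0.0)) (4, [0.31, 0.17, -0.85, 0.63, -0.24, 0.58], np.float64(0.0), np.float64(0.0))
0 9 [0.47, -0.12, -0.68, 0.29, -0.72, 0.83] (np.float64(0.0), np.float64(0.0)) (4, [0.33, 0.18, -0.81, 0.53, -0.29, 0.67], np.float64(0.0), np.float64(0.0))
0 10 [0.46, -0.11, -0.66, 0.27, -0.74, 0.86] (np.float64(0.0), np.float64(0.0)) (4, [0.34, 0.18, -0.77, 0.45, -0.33, 0.74], np.float64(0.0), np.float64(0.0))
0 12 [0.45, -0.09, -0.62, 0.22, -0.78, 0.9] (np.float64(0.0), np.float64(0.0)) (4, [0.35, 0.19, -0.71, 0.34, -0.4, 0.85], np.float64(0.0), np.float64(0.0))
30 7 [0.45, -0.14, -0.7, 0.26, -0.63, 0.88] (np.float64(0.0), np.float64(0.0)) (4, [0.3, 0.16, -0.85, 0.57, -0.17, 0.67], np.float64(0.1), np.float64(0.1))
30 8 [0.44, -0.14, -0.68, 0.22, -0.65, 0.92] (np.float64(0.0), np.float64(0.0)) (4, [0.32, 0.17, -0.8, 0.4, -0.22, 0.81], np.float64(0.0), np.float64(0.0))
30 9
[... 1348 characters left out ...]
31, 0.16, -0.8, 0.31, -0.17, 0.92], np.float64(2.0), np.float64(1.6))
60 8 [0.42, -0.16, -0.7, 0.19, -0.58, 0.97] (np.float64(0.0), np.float64(0.0)) (4, [0.31, 0.16, -0.79, 0.27, -0.17, 0.96], np.float64(0.8), np.float64(0.6))
60 9 [0.41, -0.15, -0.68, 0.14, -0.59, 1.02] (np.float64(0.0), np.float64(0.0)) (4, [0.31, 0.17, -0.76, 0.19, -0.19, 1.04], np.float64(0.0), np.float64(0.0))
60 10 [0.39, -0.15, -0.66, 0.1, -0.61, 1.07] (np.float64(0.0), np.float64(0.0)) (4, [0.3, 0.17, -0.71, 0.07, -0.23, 1.16], np.float64(0.0), np.float64(0.0))
60 12 [0.36, -0.14, -0.62, 0.01, -0.64, 1.17] (np.float64(0.0), np.float64(0.0)) (4, [0.28, 0.18, -0.63, -0.1, -0.31, 1.35], np.float64(0.0), np.float64(0.0))
```

>>> {"fn": "step_arm", "kwargs": {
  "moves": [0,0,0,0,0,-1,1,0,0,0,0,0,-1,1,0,0,0,0,0,-1,1,0,0,0,0,0,-1,1,0,0,0,0,0,-1,1,0,0,0,0,0,-1,1,0,0,0,0,0,-1,1]
}}

```text
clock: 4.53
position: [413.4, 6.8, 401.3]
tcp_rot: [0.823, -0.516, 0.211, -0.107]
wrist_force: [-0.0, 0.5, -0.8]
grip_width: 1.001
grasp_force: 0.0
```

>>> {"fn": "step_arm", "kwargs": {
  "moves": [0,0,0,0,0,-1,1,0,0,0,0,0,-1,1,0,0,0,0,0,-1,1,0,0,0,0,0,-1,1,0,0,0,0,0,-1,1,0,0,0,0,0,-1,1,0,0,0,0,0,-1,1]
}}

```text
clock: 5.12
position: [413.4, 6.8, 401.3]
tcp_rot: [0.958, -0.162, 0.236, -0.018]
wrist_force: [0.1, -0.8, -0.0]
grip_width: 0.999
grasp_force: 0.0
```

Run:
```python
from kin import *
from workcell import ctrl
p=np.load("p0.npy");o=ctrl.observe();print(o["clock"],o["qpos"].round(2),o["position"])
print(delta(o,*target2(p,100,-216,7.5)))
```

```text
5.1167 [ 0.44 -0.08 -0.78  0.5  -0.51  0.4 ] [413.43153228   6.81262834 401.29648737]
[-0.0135  0.0166  0.0477  0.0266 -0.1088 -1.1234]
```

>>> {"fn": "step_arm", "kwargs": {
  "moves": [-0.0135,0.0166,0.0477,0.0266,-0.1088,-1,1,-0.0135,0.0166,0.0477,0.0266,-0.1088,-1,1,-0.0135,0.0166,0.0477,0.0266,-0.1088,-1,1,-0.0135,0.0166,0.0477,0.0266,-0.1088,-1,1,-0.0135,0.0166,0.0477,0.0266,-0.1088,-1,1,-0.0135,0.0166,0.0477,0.0266,-0.1088,-1,1,-0.0135,0.0166,0.0477,0.0266,-0.1088,-1,1,-0.0135,0.0166,0.0477,0.0266,-0.1088,-1,1]
}}

```text
clock: 5.78
position: [416.4, 0.3, 376.2]
tcp_rot: [0.956, 0.218, 0.187, 0.056]
wrist_force: [0.2, -0.0, 0.4]
grip_width: 0.999
grasp_force: 0.0
```

Run:
```python
from kin import *
from workcell import ctrl
p=np.load("p0.npy");o=ctrl.observe();print(o["clock"],o["qpos"].round(2),o["position"])
for b in(100,60,30,5):print(delta(o,*target2(p,b,-216,7.5)),ik(*target2(p,b,-216,7.5),o["qpos"])[0].round(2))
```

```text
5.7833 [ 0.43 -0.03 -0.75  0.36 -0.53  1.31] [4.16421156e+02 2.78043799e-01 3.76240713e+02]
[-5.000e-04  1.000e-04 -1.000e-04 -4.900e-03 -2.900e-03 -1.285e-01] [ 0.43 -0.03 -0.75  0.37 -0.53  1.4 ]
[ 0.0083  0.0057  0.0793 -0.0049 -0.0029 -0.1285] [ 0.39  0.05 -0.79  0.44 -0.41  1.35]
[ 0.015   0.0098  0.1387 -0.0049 -0.0029 -0.1285] [ 0.35  0.11 -0.82  0.54 -0.32  1.28]
[ 0.0205  0.0133  0.1883 -0.0049 -0.0029 -0.1285] [ 0.3   0.17 -0.86  0.69 -0.22  1.16]
```

>>> {"fn": "step_arm", "kwargs": {
  "moves": [0,0,0,-0.005,-0.003,-0.1285,1,0.004,0.003,0.04,-0.005,-0.003,-0.1285,1,0.0083,0.0057,0.0793,-0.005,-0.003,-0.1285,1,0.0115,0.0078,0.11,-0.005,-0.003,-0.1285,1,0.015,0.0098,0.1387,-0.005,-0.003,-0.1285,1,0.0175,0.0115,0.16,-0.005,-0.003,-0.1285,1,0.0195,0.0125,0.178,-0.005,-0.003,-0.1285,1,0.0205,0.0133,0.1883,-0.005,-0.003,-0.1285,1,0.0205,0.0133,0.1883,-0.005,-0.003,-0.1285,1]
}}

```text
clock: 6.53
position: [463.4, -4.3, 292.3]
tcp_rot: [0.945, 0.265, 0.181, 0.068]
wrist_force: [-1.0, -0.3, 0.0]
grip_width: 1.0
grasp_force: 0.0
```

Run:
```python
from kin import *
from workcell import ctrl
p=np.load("p0.npy");o=ctrl.observe();print(o["clock"],o["qpos"].round(2),o["position"],o["wrist_force"],o["torque"])
print(delta(o,*target2(p,5,-216,7.5)))
c=ctrl.capture("wrist");s=ctrl.capture("scene")
u=proj(s,w(p,trim([0,0,139])))[0].astype(int)
a=cv2.resize(s["frame"][u[1]-60:u[1]+60,u[0]-50:u[0]+50],(400,480),interpolation=cv2.INTER_CUBIC)
cv2.imwrite("pics/g1.png",np.hstack([a,cv2.resize(c["frame"],(400,480))]))
```

```text
6.5333 [ 0.3   0.17 -0.87  0.7  -0.22  1.16] [463.39844762  -4.30789265 292.34085885] [-0.9834606  -0.29607329  0.02446062] [ 0.03528449  0.7792312  -0.00395098]
[ 0.0019 -0.0002 -0.0028 -0.0001  0.005  -0.0017]
```

View pics/g1.png

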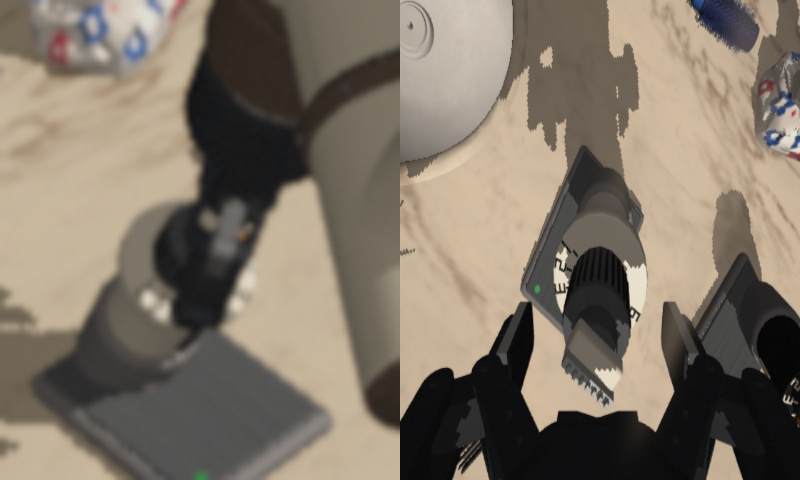

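The fingers straddle the collar, centred and clear of the scale face. Closing gently.

>>> {"fn": "step_arm", "kwargs": {
  "moves": [0.001,0,-0.002,0,0,0,0.6,0.001,0,-0.002,0,0,0,0.5,0.001,0,-0.002,0,0,0,0.3,0.001,0,-0.002,0,0,0,0.3,0.001,0,-0.002,0,0,0,0.3,0.001,0,-0.002,0,0,0,0.3,0.001,0,-0.002,0,0,0,0.3,0.001,0,-0.002,0,0,0,0.3],
  "force": 25
}}

```text
clock: 7.3
position: [463.4, -3.5, 295.1]
tcp_rot: [0.944, 0.266, 0.183, 0.068]
wrist_force: [-6.3, 3.4, 4.9]
grip_width: 0.483
grasp_force: 24.0
```

Run:
```python
from kin import *
from workcell import ctrl
p=np.load("p0.npy");o=ctrl.observe();print(o["clock"],o["position"],o["wrist_force"],o["torque"])
for y in(-204,-192,-180,-168,-156,-144):print(y,delta(o,*target2(p,5,y,7.5)))
```

```text
7.3 [463.36016491  -3.47813222 295.10885484] [-6.33177182  3.43048112  4.88397198] [0.93882595 1.76924877 0.24136637]
-204 [-0.0006 -0.      0.0024  0.0005 -0.0004  0.2666]
-192 [-6.000e-04 -0.000e+00  2.400e-03  4.000e-04 -5.000e-04  5.333e-01]
-180 [-6.000e-04 -0.000e+00  2.400e-03  4.000e-04 -5.000e-04  7.999e-01]
-168 [-6.0000e-04 -0.0000e+00  2.4000e-03  3.0000e-04 -5.0000e-04  1.0666e+00]
-156 [-6.0000e-04 -0.0000e+00  2.4000e-03  3.0000e-04 -6.0000e-04  1.3333e+00]
-144 [-6.0000e-04 -0.0000e+00  2.4000e-03  2.0000e-04 -6.0000e-04  1.5999e+00]
```

>>> {"fn": "step_arm", "kwargs": {
  "moves": [0,0,0,0,0,0.1,0.3,0,0,0,0,0,0.2,0.3,0,0,0,0,0,0.3,0.3,0,0,0,0,0,0.4,0.3,0,0,0,0,0,0.5,0.3,0,0,0,0,0,0.6,0.3,0,0,0,0,0,0.7,0.3,0,0,0,0,0,0.8,0.3,0,0,0,0,0,0.8,0.3]
}}

```text
clock: 8.05
position: [463.7, -2.6, 294.7]
tcp_rot: [0.98, -0.039, 0.196, 0.006]
wrist_force: [-4.7, 6.3, 2.2]
grip_width: 0.481
grasp_force: 25.5
```

>>> {"fn": "step_arm", "kwargs": {
  "moves": [0,0,0,0,0,0.1,0.3,0,0,0,0,0,0.2,0.3,0,0,0,0,0,0.3,0.3,0,0,0,0,0,0.4,0.3,0,0,0,0,0,0.5,0.3,0,0,0,0,0,0.6,0.3,0,0,0,0,0,0.7,0.3,0,0,0,0,0,0.8,0.3,0,0,0,0,0,0.8,0.3]
}}

```text
clock: 8.8
position: [464.1, -2.3, 295.1]
tcp_rot: [0.92, -0.34, 0.189, -0.056]
wrist_force: [-3.0, 5.5, 0.9]
grip_width: 0.482
grasp_force: 31.4
```

Run:
```python
from kin import *
from workcell import ctrl
p=np.load("p0.npy");o=ctrl.observe();print(o["clock"],o["qpos"].round(2),o["position"],o["wrist_force"],o["torque"])
print(delta(o,*target2(p,5,-144,7.5)))
c=ctrl.capture("wrist");pickle.dump(c,open("w2.pkl","wb"));print(pointer(c,p))
u=proj(c,w(p,trim([0,0,130])))[0].astype(int);print(u)
cv2.imwrite("pics/w2.png",cv2.resize(c["frame"][max(0,u[1]-70):u[1]+70,u[0]-90:u[0]+90],None,fx=4,fy=4,interpolation=cv2.INTER_CUBIC))
```

```text
8.8 [ 0.3   0.16 -0.86  0.68 -0.22 -0.09] [464.13769743  -2.31731085 295.06151242] [-2.98125427  5.53848069  0.93681792] [2.41279042 0.97585361 1.02186194]
[ 0.0002  0.0033  0.0017 -0.0075  0.0005 -0.0014]
(0, [(np.float64(nan), np.float64(0.5)), (np.float64(nan), np.float64(0.6)), (np.float64(nan), np.float64(0.7)), (np.float64(nan), np.float64(0.8)), (np.float64(nan), np.float64(0.9)), (np.float64(nan), np.float64(1.0))])
[279 270]h.py:43: RuntimeWarning: Mean of empty slice.
  q=proj(c,w(p,M)); D=np.linalg.norm(P[:,None]-q[None],axis=2).min(1); res.append((D.mean(),n))
  ret = ret.dtype.type(ret / rcount)
```

View pics/w2.png

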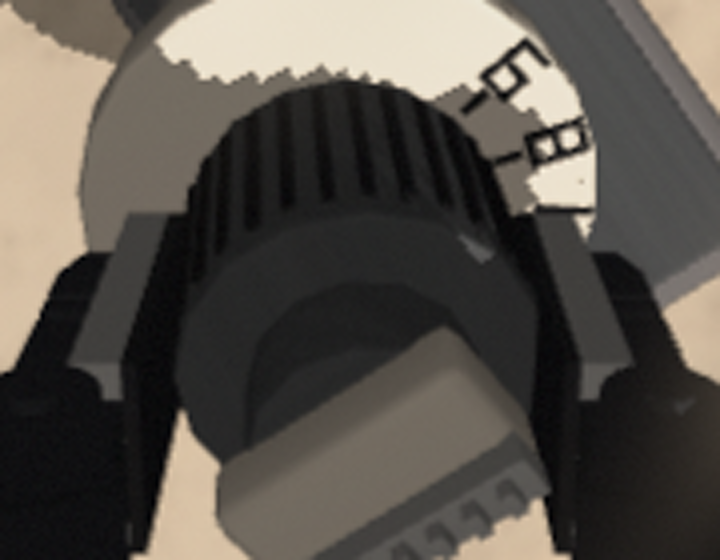

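The picture shows the collar gripped and the scale numbers 9 and 8 at right. The pointer is hidden from this side, so I'll release, back off and check.

Run:
```python
from kin import *
from workcell import ctrl
p=np.load("p0.npy");o=ctrl.observe()
for b in(5,40,90):print(delta(o,*target2(p,b,-144,7.5)))
```

```text
[ 0.0002  0.0033  0.0018 -0.0076  0.0004  0.0012]
[-0.0073  0.0083 -0.0677 -0.0076  0.0004  0.0012]
[-0.0179  0.0153 -0.1669 -0.0076  0.0004  0.0012]
```

>>> {"fn": "step_arm", "kwargs": {
  "moves": [0,0,0,0,0,0,0.6,0,0,0,0,0,0,0.8,0,0,0,0,0,0,1,0,0,0,0,0,0,1,0,0,0,0,0,0,1,0,0,0,0,0,0,1]
}}

```text
clock: 9.35
position: [463.7, -4.1, 294.3]
tcp_rot: [0.92, -0.341, 0.187, -0.052]
wrist_force: [0.6, -0.2, 0.2]
grip_width: 0.999
grasp_force: 0.0
```

>>> {"fn": "step_arm", "kwargs": {
  "moves": [-0.004,0.002,-0.035,0,0,0,1,-0.0075,0.005,-0.07,0,0,0,1,-0.012,0.008,-0.12,0,0,0,1,-0.018,0.012,-0.17,0,0,0.1,1,-0.025,0.015,-0.23,0,0,0.3,1,-0.03,0.018,-0.28,0,0,0.5,1,-0.03,0.018,-0.28,0,0,0.7,1,-0.03,0.018,-0.28,0,0,0.9,1,-0.03,0.018,-0.28,0,0,1,1,-0.03,0.018,-0.28,0,0,1,1]
}}

```text
clock: 10.18
position: [394.2, 3.2, 417.3]
tcp_rot: [0.718, -0.669, 0.153, -0.12]
wrist_force: [-0.8, -0.5, 1.1]
grip_width: 1.004
grasp_force: 0.0
```

Run:
```python
from kin import *
from workcell import ctrl
p=np.load("p0.npy");o=ctrl.observe();print(o["clock"],o["qpos"].round(2))
c=ctrl.capture("wrist");pickle.dump(c,open("w3.pkl","wb"));print(pointer(c,p))
u=proj(c,w(p,trim([0,0,130])))[0].astype(int);print(u)
f=overlay(c,p)[max(0,u[1]-70)*4:(u[1]+70)*4,(u[0]-50)*4:(u[0]+50)*4]
r=cv2.resize(c["frame"],None,fx=4,fy=4,interpolation=cv2.INTER_CUBIC)[max(0,u[1]-70)*4:(u[1]+70)*4,(u[0]-50)*4:(u[0]+50)*4]
cv2.imwrite("pics/w3.png",np.hstack([r,f]))
```

```text
10.1833 [ 0.47 -0.12 -0.7   0.33 -0.68 -0.63]
(32, [(np.float64(1.07), np.float64(3.6)), (np.float64(1.1), np.float64(3.7)), (np.float64(1.24), np.float64(3.8)), (np.float64(1.26), np.float64(3.5)), (np.float64(1.49), np.float64(3.9)), (np.float64(1.65), np.float64(3.4))])
[256 195]
```

View pics/w3.png

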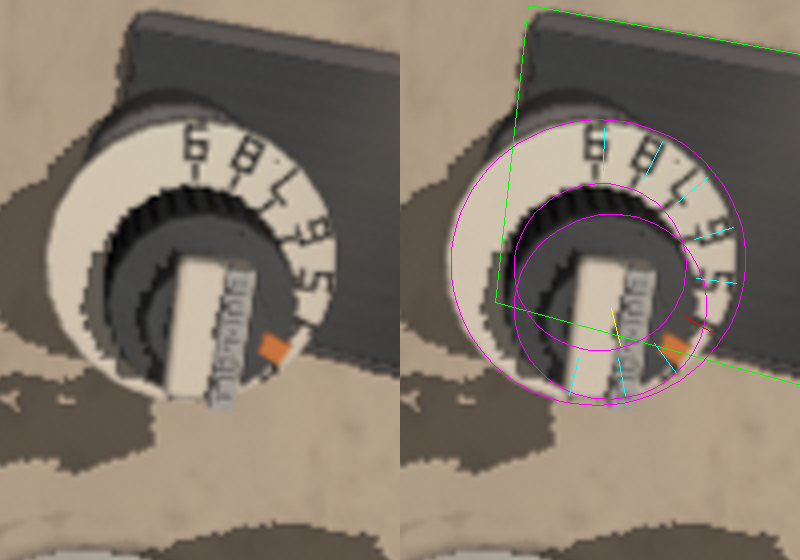

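The pointer sits between the 3 and 4 marks by this oblique view, with the overlay shifted by about 1.6 px. I'll swing to the frontal view for a clean reading.

>>> {"fn": "step_arm", "kwargs": {
  "moves": [0,0,0,0,0,1,1,0,0,0,0,0,1,1,0,0,0,0,0,1,1,0,0,0,0,0,1,1,0,0,0,0,0,1,1,0,0,0,0,0,1,1,0,0,0,0,0,1,1]
}}

```text
clock: 10.82
position: [394.5, 3.2, 417.0]
tcp_rot: [-0.408, 0.892, -0.096, 0.169]
wrist_force: [-0.6, 0.3, 0.4]
grip_width: 1.002
grasp_force: 0.0
```

>>> {"fn": "step_arm", "kwargs": {
  "moves": [0,0,0,0,0,1,1,0,0,0,0,0,1,1,0,0,0,0,0,1,1,0,0,0,0,0,1,1,0,0,0,0,0,1,1,0,0,0,0,0,1,1,0,0,0,0,0,1,1]
}}

```text
clock: 11.4
position: [394.5, 3.2, 417.0]
tcp_rot: [-0.036, 0.98, -0.024, 0.193]
wrist_force: [0.1, 0.4, 0.8]
grip_width: 1.001
grasp_force: 0.0
```

Run:
```python
from kin import *
from workcell import ctrl
p=np.load("p0.npy");o=ctrl.observe();print(o["clock"],o["qpos"].round(2))
c=ctrl.capture("wrist");pickle.dump(c,open("w4.pkl","wb"));print(pointer(c,p))
u=proj(c,w(p,trim([0,0,130])))[0].astype(int);print(u)
sl=np.s_[max(0,u[1]-60)*4:(u[1]+60)*4,(u[0]-50)*4:(u[0]+50)*4]
r=cv2.resize(c["frame"],None,fx=4,fy=4,interpolation=cv2.INTER_CUBIC)[sl]
cv2.imwrite("pics/w4.png",np.hstack([r,overlay(c,p)[sl]]))
```

```text
11.4 [ 0.47 -0.12 -0.7   0.33 -0.68 -2.19]
(53, [(np.float64(1.76), np.float64(3.8)), (np.float64(1.78), np.float64(3.9)), (np.float64(1.94), np.float64(3.7)), (np.float64(2.01), np.float64(4.0)), (np.float64(2.3), np.float64(3.6)), (np.float64(2.46), np.float64(4.1))])
[273 217]
```

View pics/w4.png

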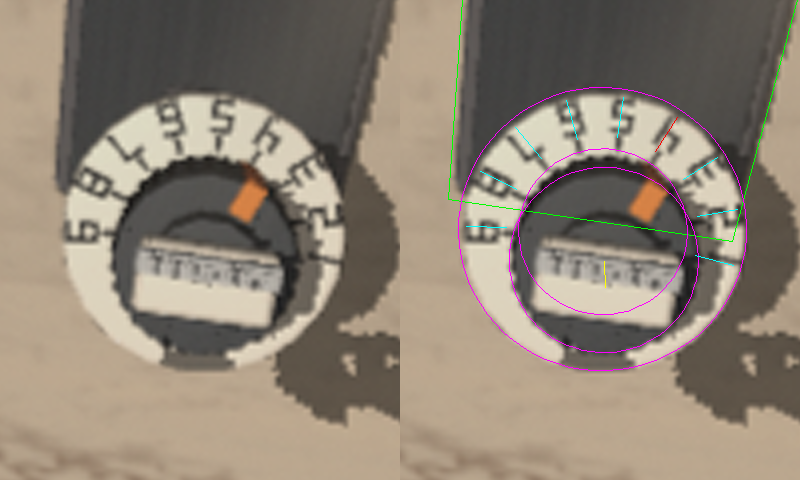

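The frontal view shows the pointer at (250,190), lined up with the 4 mark. One quick numeric check with the overlay shift corrected, with the starting 7 reading as reference.

Run:
```python
from kin import *
p0=np.load("p0.npy")
def disc(c,p): # refine p (x,y) so bright scale disc rim matches: max gradient along projected rim normals
    g=cv2.GaussianBlur(cv2.cvtColor(c["frame"],cv2.COLOR_BGR2GRAY),(0,0),.8).astype(np.float32)
    def score(v):
        q=p+np.r_[v[0],v[1],0]; s=[]
        for r in(34.5,37.5):
            u=proj(c,w(q,circ(r*v[2],115))).astype(np.float32)
            s.append(cv2.remap(g,u[:,:1],u[:,1:],cv2.INTER_LINEAR))
        return np.abs(s[0]-s[1]).mean()
    G=[(score((a,b,k)),a,b,k) for a in np.arange(-6,6.1,.5) for b in np.arange(-6,6.1,.5) for k in(.96,.97,.98,.99,1)]
    return max(G)
for f in("w1","w3","w4"):
    c=pickle.load(open(f+".pkl","rb")); s=disc(c,p0); q=p0+np.r_[s[1],s[2],0]
    P,res=pointer(c,q); print(f,[float(round(x,2)) for x in s],[(float(a),float(n)) for a,n in res[:4]])
```

```text
w1 [71.69000244140625, 1.5, 0.5, 0.98] [(1.48, 7.1), (1.54, 7.2), (1.63, 7.0), (1.77, 7.3)]
w3 [72.13999938964844, 2.0, 0.0, 0.98] [(1.11, 3.8), (1.24, 3.7), (1.25, 3.9), (1.49, 4.0)]
w4 [70.70999908447266, 1.5, 0.5, 0.98] [(1.69, 4.0), (1.74, 3.9), (1.87, 4.1), (1.99, 3.8)]
```

```bash
python3 -c "
from workcell import ctrl
print(ctrl.close_job())"
```

```text
the job is handed in; nothing more can be done
None
```

I turned the white trimmer's collar from 7 to 4 and let go of it. The final pictures put the pointer at 3.8–4.0, in line with the 4 mark. The arm was clear of everything at hand-in (about 11.4 s), and it never went near the black trimmer or the loose items.

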